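# Roll a mandrel bar into a vee cradle, seat it on its stop and clamp it

## Robot

A 6-joint arm with a two-finger parallel gripper is mounted at the origin on the work surface. World frame = base frame: x ahead of the robot, y to its left, z up, the work surface at z = 0. Lengths are in m, angles in rad, forces in N, time in s.
With the tool pointing down it reaches from about 0.35 to 0.975 m from the base axis. Payload 4.9 kg.
Tool frame: the origin (TCP) lies at the very end of the fingers, on their centre line; the grasp point (between the pads) lies 19 mm behind it (pinch_z is the distance from the TCP to the grasp point, in m); z points along the fingers, y is the line along which they close (so a half turn about z gives the same grasp; the last joint's range is limited). The gripper opens to 85 mm and grips with 20 to 120 N. Pads are 22 mm wide; open, the fingers measure 114 mm over their backs; the gripper's body (76 mm by 85 mm) begins 54 mm behind the grasp point. The pads swing forward as they close: fully open they stand 13 mm farther back than shut.
Start: joints at [-1.223, 0.053, 1.613, -0, 1.476, -0.119], TCP at [0.281, -0.558, 0.231] pointing down, gripper open.
Joint ranges: [-3.01, 3.01], [-1.01, 2.22], [0.06, 2.58], [-1.02, 4.17], [0.09, 2.62], [-3.14, 3.14]. Speed limits (rad/s): [2.57, 2.57, 3.14, 3.14, 3.14, 3.14].

## Interface

Orientations are given as a unit quaternion [w, x, y, z].
In Python, from plant import * gives the robot as it stands. The module is installed in compiled form; this text tells all that it offers.
- The arm moves only by the tool play_rows, never from a script. Its arguments are lists of equal length, an entry for each row: "linear": the shift along the world's x, y, z in m, a list of three; "turn": the turn about the world's z in degrees. A call has 1 to 8 rows; each row shifts and turns the commanded pose from where the row before left it; what a row does not reach is not made up. A row lasts 1/8 s, in which the tool goes at most 62.5 mm and 10.7 degrees, less where a joint would pass 70% of its speed; a pose out of reach is approached as far as the arm can. A call is refused whole if a number of a shift passes 0.0625 or a number of a turn 10.7, either way. A call with a gripper value outside its range is refused whole. "hand" is the finger opening in m, from 0 to 0.0854, set as the call begins (left out, the last holds). The fingers move at their own pace and stop on an object; the grip force is fixed at half the most. Time passes only in rows, so rows that do not move let the fingers close. It gives the time, the measured TCP pose, the force, the opening and the grip force at its end, in the units of the state.
- state(): the state, without advancing time (a new reading comes with each control period).
- grab_frame(name): name is "side" or "top" or "wrist"; returns the picture (400x640x3 uint8, red, green, blue); there is no depth.
- camera_info(name): a dict with "camera_matrix" (3x3 intrinsics, pixels), "distortion" ([k1, k2, p1, p2, k3] as OpenCV has them; the pictures are not rectified), "origin" and "attitude" of the camera in the world; the wrist camera has in their place "mount" (4x4, takes a point from camera to tool coordinates, whose origin is the TCP and whose axes are the flange's). Camera axes: x right, y down, z forward; pixel columns grow to the right and rows downward; lengths in m; the calibration is good to about 2 mm. A picture is of the moment at which its call begins: read the wrist's pose just before it. camera_info takes no time and is no camera call.
- job_done(): hands the job in; it is judged then, once.
Trained networks look in the newest picture that a camera, given by its name, has taken for a name from the list of things; names that differ only in an ending like _2 or _b are one class to them, and where a whole thing is asked for, a point or a joint stands for the part that bears it (a point fixed in the world has none). Each returns a list of dicts, best first, with "p" (0 to 1); they miss things now and then, are a little off and sometimes report something else, mostly with a low value. They report only what shows in the picture. A call takes as long as a camera call.
- trace(camera, thing): "region" (400x640 bool, what is visible of it) and "location" ([column, row] in pixels, amid what is visible of it).
The state is a dict: "time": time; "joint_pos": joint angles; "joint_vel": joint speeds; "joint_efforts": joint torques, N m; "tool_pos": TCP position; "tool_rot": TCP orientation; "contact_force": force on the tool from outside, world axes, zero at the start; "ft_torque": the same for the moment, N m; "gripper_width": opening from 0.0 (shut) to 1.0 (fully open); "grasp_force": force on a finger pad.
Only numpy, scipy, OpenCV 4.12 (cv2) and the standard library are available. Lean on these libraries where they do the work, as an engineer would, in place of code of your own. Each camera call takes 0.05 s, during which the arm holds its last target. There are 200 camera calls.

## Task

Roll the round steel bar off the ledge into the vee of the cradle without lifting it, and let go so it settles and centres itself. Then push it gently along the vee, by feel, until its end is pressed home against the stop pin, past the pin's weak sprung nose. Last bring the clamp arm down to level, so its sprung foot is squeezed about half-way in on the bar, and leave it so, gently throughout and with the things around left alone.

Things in the scene. Friction and masses are not known exactly. Their poses are not given: they have to be found in the camera images.
- cradle: Fixed grey metal vee cradle on a dark base plate (8 mm thick, x -116 to 44, y -44 to 121 mm). Origin on the bench top straight below the centre line of the vee; x is the rolling direction from ledge to vee, y runs along the vee towards the stop and clamp, z up. Ledge and vee both span y -32 to 40 mm only, so the bar's ends overhang.
- vee_centre (a point): Where the axis of a bar centred in the vee passes: cradle x = 0, y = 0, z = 34 mm. 90 degree vee, near edge at cradle x -13, z 30 mm, far edge x 22, z 39 mm, behind it a wall of that height to x 40 mm. A bar that rolls in settles and stays by its weight; sliding it along takes 2 to 5 N.
- ledge (a point): Middle of the flat loading ledge's top: cradle x = -64, y = 4, z = 30 mm. The ledge spans cradle x -114 to -13 mm. It is flat and level up to the vee's edge, so the bar rolls easily and drops 8 mm into the vee; only at its rear, cradle x = -110 mm, a round lip along y stands 2.5 mm proud.
- bar: Loose polished steel round bar, 24 mm diameter, 100 mm long, about 0.35 kg. Origin at its middle on the axis, y along it (x, z turn as it rolls). Starts on the ledge 45 to 85 mm before the vee, within 8 degrees of parallel, middle at cradle y -18 to -8 mm. Rolled, not lifted; fingers press it with less than 20 N. Its -y end can be pushed to slide it.
- stop: Steel post at the cradle's +y end, same origin and axes: block x -22 to 22, y 75 to 109, up to z 48 mm, cheeks with the clamp hinge up to z 76 mm. From it a locked stop pin (16 mm head) points to -y at x 0, z 34 mm. Its solid face is anywhere from y 50 to 62 mm, not measured; a weak sprung nose (0.5 to 1 N) stands 2.5 mm out. Press home onto the face by feel, 3 to 10 N; not over 20 N.
- clamp_hinge (a point): Point on the clamp arm's horizontal hinge axis (parallel to cradle x), at cradle x = 0, y = 85, z = 62 mm.
- clamp_arm (a joint): Angle of the brass clamp arm (rad): 0 level, reaching from the hinge over the vee to cradle -y; positive raised, limits -0.1 and 1.85, starts near upright. Stiff hinge (0.5 N m friction): it stays where left. Arm 16 mm wide, 10 mm thick, hinge axis in its middle plane, 100 mm long. Push its back (top when level), at most about 12 N at 80 mm from the hinge.
- clamp_tip (a point): On the arm's back face (its top when level), 88 mm from the hinge, in the middle of its end plate, 26 mm wide and 24 mm long.
- foot: Sprung foot under the arm, 65 mm from the hinge: rubber disc, 18 mm diameter. Origin at its pressing face, 21 mm below the arm's middle plane when free. It goes 10 mm in, 1 N at first touch plus 1 N per mm. On a centred bar it touches at about 0.08 rad and is 5 mm in (6 N) with the arm level; over 13 N on the bar is too much.
- stone_tray: Bystander: white divided plastic tray with a few stones, 110 x 160 x 20 mm, origin at the centre of its underside.
- jar: Bystander: small glass jar, 48 mm diameter, 45 mm high, origin at the centre of its underside.
- loupe: Bystander: black loupe cup with a short steel tab, 36 mm diameter, 28 mm high, origin at the centre of its underside.
- tweezers: Bystander: steel tweezers lying flat, 135 mm long along its x, 10 mm high, origin under its middle.

How it is judged:
By the outcome, as a careful person would: the job done as asked, in the order asked, and still so for the second after the job is handed in, with the robot touching nothing.
It also fails if it takes over 67 s, if anything falls off the work surface, if the arm or the gripper's body presses on something with over 40 N, if the wrist force passes 120 N, or if a joint passes its speed limit or range.

## Working session

There is one attempt and no reset: what is moved stays moved. The work goes in short steps, Python scripts to look and compute and a tool call to move; the robot and the scene stay as the last step left them, time stands still between calls to the robot, and variables do not carry over. Pictures are saved under pics/ and viewed, at most 11 in all, crops included, and the job is handed in when it is done.

Besides the shell and the picture viewer there is one more tool, called by a JSON object that holds its "method" and its "body". play_rows: Moves the arm, as the interface text tells. Its arguments: {"type":"object","properties":{"linear":{"type":"array","items":{"type":"array","items":{"type":"number"}}},"turn":{"type":"array","items":{"type":"number"}},"hand":{"type":"number"}},"required":["linear","turn"]}

```bash
mkdir -p pics; cat > h.py <<'E'
from plant import *
import numpy as np, cv2
from scipy.spatial.transform import Rotation as R
def cam(name):
    i=camera_info(name); K=np.array(i["camera_matrix"]); d=np.array(i["distortion"])
    if "mount" in i:
        s=state(); q=s["tool_rot"]; T=np.eye(4); T[:3,:3]=R.from_quat([q[1],q[2],q[3],q[0]]).as_matrix(); T[:3,3]=s["tool_pos"]
        T=T@np.array(i["mount"]); return K,d,T[:3,3],T[:3,:3]
    a=np.array(i["attitude"],float)
    A=a if a.shape==(3,3) else R.from_quat([a[1],a[2],a[3],a[0]]).as_matrix()
    return K,d,np.array(i["origin"]),A
def onplane(c,px,z):
    K,d,o,A=c
    u=cv2.undistortPoints(np.array(px,float).reshape(-1,1,2),K,d).reshape(-1,2)
    r=(A@np.c_[u,np.ones(len(u))].T).T
    return o+r*((z-o[2])/r[:,2])[:,None]
def proj(c,P):
    K,d,o,A=c
    P=(np.array(P,float).reshape(-1,3)-o)@A
    return cv2.projectPoints(P,np.zeros(3),np.zeros(3),K,d)[0].reshape(-1,2)
def save(n,img): cv2.imwrite("pics/"+n,cv2.cvtColor(img,cv2.COLOR_RGB2BGR))
E
python3 - <<'E'
from h import *
for n in("side","top"):
    im=grab_frame(n); save(n+"0.png",im); c=cam(n); print(n,c[2].round(3),c[3].round(2).tolist())
    for t in ("cradle","bar","stop","clamp_arm","foot","stone_tray","jar","loupe","tweezers"):
        for r in trace(n,t)[:1]:
            m=r["region"]; ys,xs=np.nonzero(m)
            print(t,round(r["p"],2),np.round(r["location"]), cv2.minAreaRect(np.c_[xs,ys].astype(np.float32)), onplane(c,r["location"],.03).round(3))
print(state())
E
```

```text
side [0.428 0.698 0.461] [[-0.97, -0.12, 0.22], [-0.25, 0.47, -0.85], [-0.0, -0.88, -0.48]]
cradle 0.65 [332. 233.] ((336.0, 217.5), (85.0, 86.0), 90.0) [[0.558 0.083 0.03 ]]
bar 0.55 [348. 201.] ((349.0999755859375, 203.79998779296875), (35.10127639770508, 12.965337753295898), 71.56504821777344) [[ 0.549 -0.043  0.03 ]]
stop 0.67 [319. 236.] ((318.6809387207031, 231.9378662109375), (41.0484504699707, 30.168771743774414), 86.98721313476562) [[0.579 0.096 0.03 ]]
clamp_arm 0.78 [317. 194.] ((316.0, 200.5), (49.0, 14.0), 90.0) [[ 0.622 -0.056  0.03 ]]
stone_tray 0.57 [314. 166.] ((312.9173278808594, 169.53338623046875), (52.63185119628906, 35.52649688720703), 4.573920726776123) [[ 0.666 -0.195  0.03 ]]
jar 0.62 [261. 235.] ((261.0, 236.5), (29.0, 22.0), 90.0) [[0.684 0.121 0.03 ]]
loupe 0.57 [268. 203.] ((261.71014404296875, 200.6381378173828), (24.577045440673828, 18.276838302612305), 3.5763344764709473) [[0.714 0.006 0.03 ]]
tweezers 0.76 [352. 311.] ((351.123291015625, 309.17120361328125), (10.73019027709961, 86.5743179321289), 83.9909896850586) [[0.486 0.269 0.03 ]]
top [0.516 0.02
[... 1093 characters left out ...]
299574e+00,  5.26651519e-02,  1.61289802e+00, -1.25084700e-05,
        1.47599243e+00, -1.19003275e-01]), 'joint_vel': array([ 6.96108384e-04, -1.73899032e-03, -5.98273690e-04,  1.37238551e-03,
       -6.22174640e-04, -5.51153977e-05]), 'joint_efforts': array([-1.96160829e-03, -3.93699825e+01, -3.70471072e+01, -3.30301227e-04,
        5.11751969e-04,  1.43949910e-05]), 'tool_pos': array([ 0.28126142, -0.55811916,  0.23132639]), 'tool_rot': array([ 1.91203175e-05,  9.72885061e-01,  2.31289121e-01, -4.07019474e-06]), 'contact_force': array([0.02082565, 0.2793523 , 0.11200711]), 'ft_torque': array([-0.00837078, -0.02669443, -0.0723755 ]), 'grasp_force': 0.0, 'gripper_width': 1.0000055706389717}
```

View pics/top0.png

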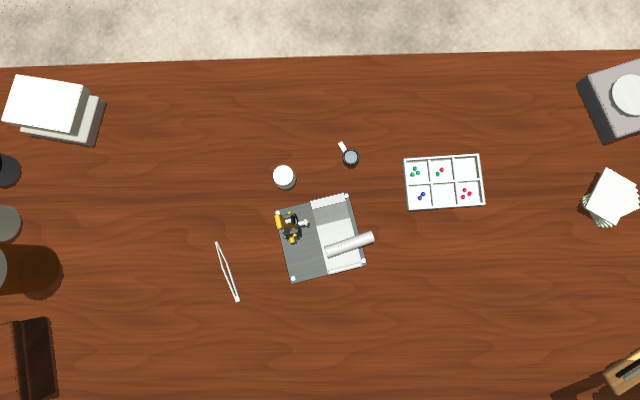

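View pics/side0.png

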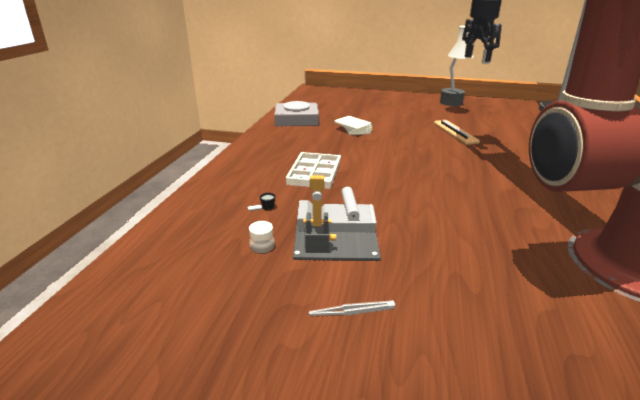

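The top view shows the base plate with corners near (276,213), (347,193), (366,265) and (293,282). The bar runs from (325,252) to (373,238) on the white ledge, and the gold clamp is at (284,222). The side view shows the clamp upright at (317,194).

```bash
cat >> h.py <<'E'
from scipy.optimize import least_squares
def c2w(p,P):
    P=np.array(P,float).reshape(-1,3); c,s=np.cos(p[2]),np.sin(p[2])
    return np.c_[p[0]+c*P[:,0]-s*P[:,1],p[1]+s*P[:,0]+c*P[:,1],P[:,2]]
def w2c(p,W):
    W=np.array(W,float).reshape(-1,3); c,s=np.cos(p[2]),np.sin(p[2]); a,b=W[:,0]-p[0],W[:,1]-p[1]
    return np.c_[c*a+s*b,-s*a+c*b,W[:,2]]
E
python3 - <<'E'
from h import *
c=cam("top")
P=np.array([[44,121,8],[44,-44,8],[-116,-44,8],[-116,121,8]])/1e3
px=np.array([[276,213],[347,193],[366,265],[293,282]],float)
f=least_squares(lambda p:(proj(c,c2w(p,P))-px).ravel(),[.57,.04,.27]); p=f.x
print(p,np.degrees(p[2]),f.fun.round(1)); np.save("pose.npy",p)
print("bar ends cradle",w2c(p,onplane(c,[[325,252],[373,238],[349,244]],.042)).round(3))
print(np.array(camera_info("wrist")["mount"]).round(3),cam("wrist")[0])
print("view target",c2w(p,[[-.03,.02,0]]))
E
```

```text
[0.59930993 0.0135296  0.23367776] 13.388749439990015 [-2.2 -2.1  1.4 -1.2  2.2  0.1 -1.5  2.9]
bar ends cradle [[-0.068  0.036  0.042]
 [-0.065 -0.064  0.042]
 [-0.064 -0.015  0.042]]
[[-0.001 -0.958 -0.287  0.073]
 [ 1.    -0.    -0.001 -0.   ]
 [ 0.001 -0.287  0.958 -0.141]
 [ 0.     0.     0.     1.   ]] [[285.76075756   0.         317.70852283]
 [  0.         285.76075756 204.63612898]
 [  0.           0.           1.        ]]
view target [[0.56549415 0.02603932 0.        ]]
```

{"method": "play_rows", "body": {"linear": [[0.025,0.04,0.002],[0.03,0.062,0.002],[0.03,0.062,0.002],[0.03,0.062,0.002],[0.03,0.062,0],[0.03,0.062,0],[0.025,0.062,0],[0.02,0.062,0]], "turn": [-2,-2,-2,-2,-2,-2,-1,0]}}

```text
time: 2.0
tool_pos: [0.4855, -0.1175, 0.2391]
tool_rot: [0.0, 0.993, 0.12, 0.0]
contact_force: [0.4, -0.2, -0.1]
gripper_width: 1.001
grasp_force: 0.0
```

{"method": "play_rows", "body": {"linear": [[0.015,0.05,0],[0.01,0.03,0],[0.003,0.004,0],[0,0,0]], "turn": [0,0,0,0]}}

```text
time: 2.5
tool_pos: [0.5129, -0.0358, 0.2388]
tool_rot: [0.0, 0.993, 0.12, -0.0]
contact_force: [0.5, -0.4, 0.4]
gripper_width: 1.0
grasp_force: 0.0
```

```bash
python3 - <<'E'
from h import *
s=state(); print(s["time"],s["tool_pos"],s["tool_rot"],s["contact_force"])
c=cam("wrist"); im=grab_frame("wrist"); p=np.load("pose.npy")
save("w1.png",im)
for t in ("bar","cradle","stop","clamp_arm","foot"):
    for r in trace("wrist",t)[:1]:
        ys,xs=np.nonzero(r["region"]); print(t,round(r["p"],2),np.round(r["location"]),cv2.boxPoints(cv2.minAreaRect(np.c_[xs,ys].astype(np.float32))).round(1).tolist())
P=np.array([[44,121,8],[44,-44,8],[-116,-44,8],[-116,121,8],[-13,-32,30],[22,-32,39],[-114,-32,30],[-114,40,30],[22,40,39],[-13,40,30]])/1e3
print(proj(c,c2w(p,P)).round(0).tolist())
E
```

```text
2.5 [ 0.5129219  -0.03584654  0.23875393] [ 2.40526189e-04  9.92803359e-01  1.19755683e-01 -9.21406246e-05] [ 0.54004759 -0.405188    0.35522484]
bar 0.8 [306. 156.] [[262.3999938964844, 148.6999969482422], [349.79998779296875, 142.0], [351.29998779296875, 162.5], [264.0, 169.1999969482422]]
cradle 0.66 [254. 112.] [[134.1999969482422, 189.39999389648438], [138.5, 54.0], [332.8999938964844, 60.29999923706055], [328.6000061035156, 195.6999969482422]]
stop 0.92 [219.  99.] [[171.3000030517578, 94.4000015258789], [204.3000030517578, 56.0], [251.60000610351562, 96.5], [218.60000610351562, 135.0]]
clamp_arm 0.71 [170.  90.] [[138.0, 67.0], [220.0, 67.0], [220.0, 104.0], [138.0, 104.0]]
foot 0.92 [193.  93.] [[174.39999389648438, 85.80000305175781], [194.8000030517578, 75.5999984741211], [204.8000030517578, 95.5999984741211], [184.39999389648438, 105.80000305175781]]
[[195.0, 62.0], [332.0, 62.0], [330.0, 192.0], [208.0, 191.0], [322.0, 111.0], [323.0, 78.0], [321.0, 195.0], [264.0, 194.0], [258.0, 78.0], [261.0, 111.0]]
```

View pics/w1.png

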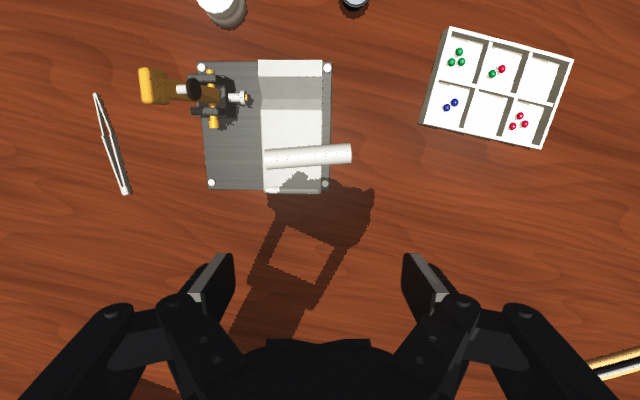

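The wrist view agrees with the cradle pose to within 1–2 px. The bar ends are at (263,159) and (350,152), the vee is the dark band at rows 77–110, and the clamp is upright at left, (170,90).

```bash
python3 - <<'E'
from h import *
c=cam("wrist"); p=np.load("pose.npy")
P=np.array([[44,-44,8],[-116,-44,8],[-116,121,8],[-114,40,30],[-114,-32,30],[-13,40,30],[-13,-32,30],[22,40,39],[22,-32,39]])/1e3
px=np.array([[332,62],[330,191],[207,190],[264,193],[322,193],[260,110],[323,110],[258,77],[323,77]],float)
f=least_squares(lambda p:(proj(c,c2w(p,P))-px).ravel(),p); q=f.x
print(q,np.degrees(q[2]),f.fun.round(1))
p=(p+2*q)/3; np.save("pose.npy",p); print(p)
print("bar",w2c(p,onplane(c,[[263.3,159],[350.5,152],[306.5,155.7]],.042)).round(4))
print("now",w2c(p,state()["tool_pos"]).round(4)); print("axes",np.cos(p[2]),np.sin(p[2]))
print("target",c2w(p,[[-.105,-.015,.036]])-state()["tool_pos"])
E
```

```text
[0.60050261 0.0131316  0.22918642] 13.131414438038233 [ 0.6 -0.9 -0.1  0.2  0.5  0.3  0.3  0.3 -0.8  0.8  0.7 -0.3 -0.8  0.1
 -0.2 -0.4 -0.2 -0. ]
[0.60010505 0.01326426 0.23068353]
bar [[-0.0686  0.037   0.042 ]
 [-0.0597 -0.0657  0.042 ]
 [-0.0644 -0.0141  0.042 ]]
now [[-0.0964 -0.0283  0.2388]]
axes 0.9735103376875008 0.22864300211370583
target [[-0.01142678  0.01096812 -0.20275482]]
```

{"method": "play_rows", "body": {"linear": [[-0.0115,0.011,0],[0,0,-0.03],[0,0,-0.04],[0,0,-0.04],[0,0,-0.04],[0,0,-0.03],[0,0,-0.015],[0,0,0]], "turn": [-0.5,0,0,0,0,0,0,0], "hand": 0.04}}

```text
time: 3.8
tool_pos: [0.5005, -0.0241, 0.0431]
tool_rot: [-0.0, 0.993, 0.115, -0.001]
contact_force: [0.4, -0.1, 0.6]
gripper_width: 0.47
grasp_force: 0.0
```

```bash
python3 - <<'E'
from h import *
s=state(); p=np.load("pose.npy"); print(s["time"],w2c(p,s["tool_pos"]).round(4),s["contact_force"],s["gripper_width"])
im=grab_frame("side"); save("s2.png",cv2.resize(im[140:280,250:450],(800,560)))
save("w2.png",grab_frame("wrist"))
E
```

```text
3.8 [[-0.1055 -0.0136  0.0431]] [ 0.41968994 -0.08115824  0.55075149] 0.4704200757285172
```

View pics/w2.png

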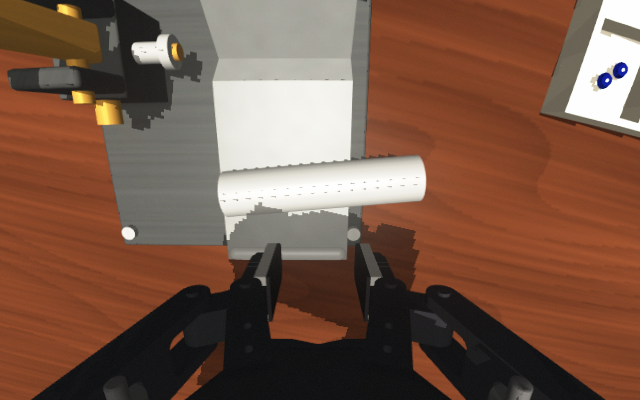

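The fingers stand behind the bar. It lies askew from (220,192) to (423,180), and the lip is in front of the finger tips.

{"method": "play_rows", "body": {"linear": [[0,0,-0.007],[0.003,0.0007,0],[0.003,0.0007,0],[0.003,0.0007,0],[0.003,0.0007,0],[0.003,0.0007,0],[0.003,0.0007,0],[0.003,0.0007,0]], "turn": [0,0,0,0,0,0,0,0]}}

```text
time: 4.9
tool_pos: [0.5225, -0.0195, 0.0367]
tool_rot: [-0.0, 0.993, 0.115, -0.0]
contact_force: [-1.1, 0.1, -0.0]
gripper_width: 0.47
grasp_force: 0.3
```

{"method": "play_rows", "body": {"linear": [[0.003,0.0007,0],[0.003,0.0007,0],[0.003,0.0007,0],[0.003,0.0007,0],[0.003,0.0007,0],[0.003,0.0007,0]], "turn": [0,0,0,0,0,0]}}

```text
time: 5.65
tool_pos: [0.5406, -0.0153, 0.0368]
tool_rot: [-0.0, 0.993, 0.115, 0.0]
contact_force: [-1.3, -0.2, 0.4]
gripper_width: 0.466
grasp_force: 0.3
```

```bash
cat > bar.py <<'E'
from h import *
def bar(z=.042):
    p=np.load("pose.npy"); s=state(); print(s["time"],"tcp",w2c(p,s["tool_pos"]).round(4),s["contact_force"].round(2))
    c=cam("wrist"); im=grab_frame("wrist")
    for r in trace("wrist","bar")[:1]:
        ys,xs=np.nonzero(r["region"]); b=cv2.boxPoints(cv2.minAreaRect(np.c_[xs,ys].astype(np.float32)))
        b=b[np.argsort(b[:,0])]; e=[b[:2].mean(0),b[2:].mean(0),r["location"]]
        print(round(r["p"],2),np.round(e,1).tolist(),w2c(p,onplane(c,e,z)).round(4).tolist())
    return im
E
python3 -c "
from bar import *
save('w3.png',bar())"
```

```text
5.65 tcp [[-0.0645 -0.0142  0.0368]] [-1.3  -0.17  0.4 ]
0.65 [[211.4, 225.2], [423.1, 209.0], [318.0, 218.5]] [[-0.043, 0.0408, 0.042], [-0.0342, -0.0664, 0.042], [-0.0393, -0.0137, 0.042]]
```

{"method": "play_rows", "body": {"linear": [[0.003,0.0007,0],[0.003,0.0007,0],[0.003,0.0007,0],[0.003,0.0007,0],[0.003,0.0007,0],[0.003,0.0007,0],[0.002,0.0005,0],[0.002,0.0005,0]], "turn": [0,0,0,0,0,0,0,0]}}

```text
time: 6.75
tool_pos: [0.5625, -0.0101, 0.0367]
tool_rot: [-0.0, 0.993, 0.115, -0.0]
contact_force: [-0.4, -0.2, 0.7]
gripper_width: 0.468
grasp_force: 0.3
```

```bash
python3 -c "
from bar import *
save('w4.png',bar())"
```

```text
6.75 tcp [[-0.042  -0.0141  0.0367]] [-0.4  -0.18  0.73]
0.94 [[206.9, 225.4], [419.2, 209.8], [312.8, 217.7]] [[-0.0206, 0.0432, 0.042], [-0.0122, -0.0644, 0.042], [-0.0164, -0.011, 0.042]]
```

{"method": "play_rows", "body": {"linear": [[0.001,0.0002,0],[0.001,0.0002,0],[0.001,0.0002,0],[0.001,0.0003,0],[0.001,0.0002,0],[0.001,0.0002,0],[0,0,0],[0,0,0]], "turn": [0,0,0,0,0,0,0,0]}}

```text
time: 7.85
tool_pos: [0.5684, -0.0088, 0.0367]
tool_rot: [-0.0, 0.993, 0.115, -0.0]
contact_force: [0.2, -0.7, 0.7]
gripper_width: 0.468
grasp_force: 0.0
```

```bash
python3 -c "
from bar import *
save('w5.png',bar(.034))"
```

```text
7.85 tcp [[-0.0359 -0.0143  0.0367]] [ 0.18 -0.69  0.69]
0.87 [[206.9, 190.1], [412.0, 191.9], [309.7, 192.5]] [[0.0021, 0.0442, 0.034], [0.0011, -0.0628, 0.034], [0.0007, -0.0094, 0.034]]
```

View pics/w5.png

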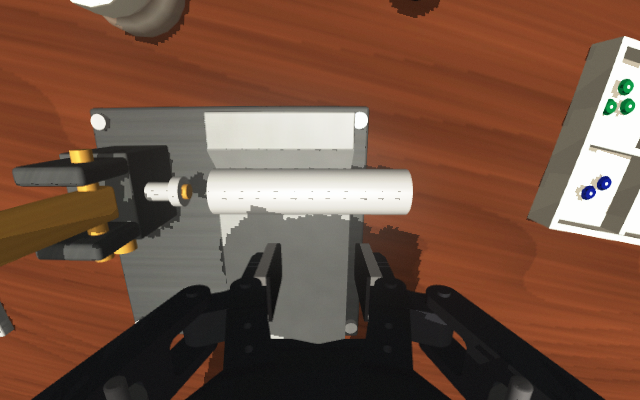

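The bar has dropped into the vee and lies parallel, from (207,191) to (412,192), at cradle x ≈ 0. The pin nose is at about (188,191). Next I back off and go round to the −y end.

{"method": "play_rows", "body": {"linear": [[-0.01,-0.0023,0],[0,0,0.025],[0,0,0.025],[0.0205,-0.0205,0],[0.0205,-0.0205,0],[0.0205,-0.0205,0],[0,0,0],[0,0,0]], "turn": [0,0,0,0,0,0,0,0], "hand": 0.04}}

```text
time: 8.95
tool_pos: [0.6189, -0.0723, 0.0863]
tool_rot: [-0.0, 0.993, 0.115, -0.001]
contact_force: [0.2, 0.2, -0.0]
gripper_width: 0.472
grasp_force: 0.0
```

{"method": "play_rows", "body": {"linear": [[0,0,0],[0,0,-0.015],[0,0,-0.015],[0,0,-0.015],[0,0,-0.01],[0,0,-0.006],[0,0,0]], "turn": [0,0,0,0,0,0,0], "hand": 0}}

```text
time: 9.82
tool_pos: [0.6197, -0.0726, 0.0252]
tool_rot: [-0.0, 0.993, 0.115, -0.0]
contact_force: [0.5, 0.3, -0.6]
gripper_width: -0.003
grasp_force: 0.0
```

```bash
python3 -c "
from bar import *
im=bar(.034); save('w6.png',im); print(state()['gripper_width'])
c=cam('wrist');p=np.load('pose.npy')
print('pin px',proj(c,c2w(p,[[0,.05,.034],[0,.06,.034],[0,-.062,.034],[0,-.059,.034]])).round(1).tolist())"
```

```text
9.825 tcp [[-0.0006 -0.0881  0.0252]] [ 0.51  0.31 -0.59]
-0.0013425567857990863
pin px [[63.9, 263.4], [47.0, 263.1], [268.5, 265.6], [262.8, 265.6]]
```

View pics/w6.png

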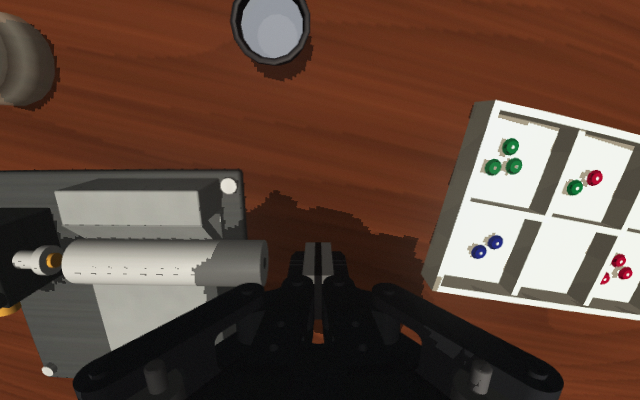

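The closed finger tips, at (318,262), face the bar's −y end at (267,262) with a gap of about 14 mm. The jar is top left and the loupe is at (270,25), both well clear.

{"method": "play_rows", "body": {"linear": [[-0.0005,0.002,0],[-0.0005,0.003,0],[-0.0005,0.002,0],[-0.0005,0.002,0],[-0.0002,0.001,0],[-0.0002,0.001,0],[0,0,0]], "turn": [0,0,0,0,0,0,0]}}

```text
time: 10.8
tool_pos: [0.6175, -0.0616, 0.0257]
tool_rot: [-0.0, 0.993, 0.115, -0.0]
contact_force: [-0.5, -1.4, 0.6]
gripper_width: -0.002
grasp_force: 0.0
```

{"method": "play_rows", "body": {"linear": [[-0.0002,0.001,0],[-0.0003,0.001,0],[-0.0002,0.001,0],[-0.0002,0.001,0]], "turn": [0,0,0,0]}}

```text
time: 11.3
tool_pos: [0.6168, -0.0582, 0.0259]
tool_rot: [0.001, 0.993, 0.115, 0.0]
contact_force: [-0.9, -2.2, -0.5]
gripper_width: -0.002
grasp_force: 1.4
```

{"method": "play_rows", "body": {"linear": [[-0.0002,0.001,0],[-0.0003,0.001,0],[-0.0002,0.001,0],[-0.0002,0.001,0]], "turn": [0,0,0,0]}}

```text
time: 11.8
tool_pos: [0.6157, -0.0537, 0.0258]
tool_rot: [0.0, 0.993, 0.115, 0.0]
contact_force: [-0.1, -3.1, -0.4]
gripper_width: 0.001
grasp_force: 1.6
```

{"method": "play_rows", "body": {"linear": [[-0.0002,0.001,0],[-0.0003,0.001,0],[-0.0002,0.001,0]], "turn": [0,0,0]}}

```text
time: 12.18
tool_pos: [0.6151, -0.0506, 0.0258]
tool_rot: [0.0, 0.993, 0.115, 0.0]
contact_force: [-0.3, -3.2, -0.0]
gripper_width: 0.002
grasp_force: 1.7
```

```bash
python3 - <<'E'
from bar import *
p=np.load("pose.npy"); s=state(); print("tcp",w2c(p,s["tool_pos"]).round(4),s["contact_force"].round(2))
for n in("wrist","side","top"): save("p_"+n+".png",grab_frame(n))
a=cv2.imread("pics/p_wrist.png")[180:330,0:320]; b=cv2.imread("pics/p_side.png")[170:270,280:400]
im=np.zeros((590,800,3),np.uint8); im[:300,:640]=cv2.resize(a,(640,300)); im[300:590,:348]=cv2.resize(b,(348,290)); cv2.imwrite("pics/p.png",im)
E
```

```text
tcp [[-0.     -0.0656  0.0258]] [-0.33 -3.18 -0.  ]
```

View pics/p.png

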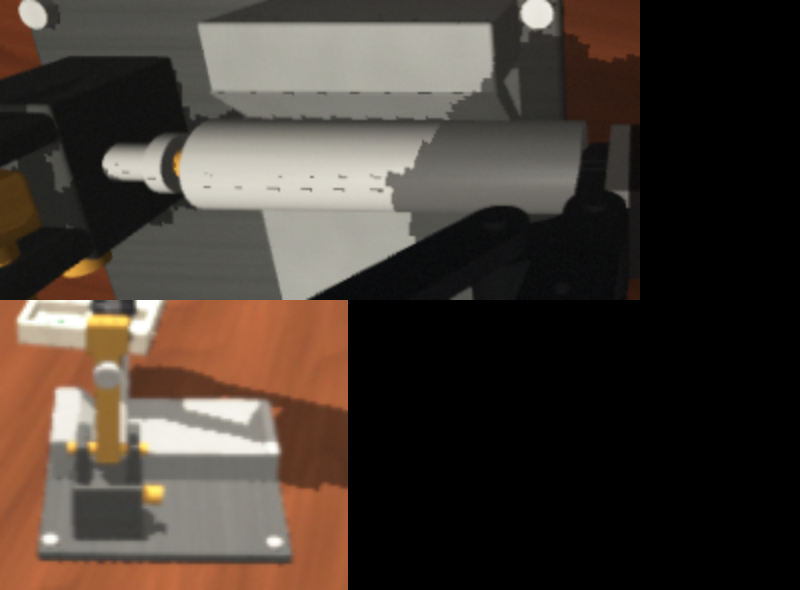

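The bar's +y end is now close to the gold nose, at crop (180,163). I slow down and feel for contact.

{"method": "play_rows", "body": {"linear": [[-0.0001,0.0005,0],[-0.0001,0.0005,0],[-0.0002,0.0005,0],[-0.0001,0.0005,0]], "turn": [0,0,0,0]}}

```text
time: 12.82
tool_pos: [0.6146, -0.0487, 0.0258]
tool_rot: [0.0, 0.993, 0.115, 0.0]
contact_force: [0.1, -4.4, 0.5]
gripper_width: -0.001
grasp_force: 1.8
```

{"method": "play_rows", "body": {"linear": [[-0.0001,0.0005,0],[-0.0001,0.0005,0]], "turn": [0,0]}}

```text
time: 13.08
tool_pos: [0.6143, -0.0476, 0.0258]
tool_rot: [0.0, 0.993, 0.115, 0.0]
contact_force: [0.8, -4.6, 2.0]
gripper_width: -0.003
grasp_force: 1.9
```

{"method": "play_rows", "body": {"linear": [[-0.0001,0.0005,0],[-0.0001,0.0005,0]], "turn": [0,0]}}

```text
time: 13.32
tool_pos: [0.6141, -0.0467, 0.0258]
tool_rot: [0.0, 0.993, 0.115, 0.0]
contact_force: [0.5, -4.2, 0.9]
gripper_width: 0.003
grasp_force: 1.9
```

{"method": "play_rows", "body": {"linear": [[-0.0001,0.0005,0],[-0.0001,0.0005,0]], "turn": [0,0]}}

```text
time: 13.58
tool_pos: [0.6139, -0.0457, 0.0258]
tool_rot: [0.0, 0.993, 0.115, 0.0]
contact_force: [0.4, -3.6, 1.1]
gripper_width: -0.0
grasp_force: 2.0
```

{"method": "play_rows", "body": {"linear": [[-0.0001,0.0003,0],[-0.0001,0.0003,0]], "turn": [0,0]}}

```text
time: 13.82
tool_pos: [0.6137, -0.0451, 0.0258]
tool_rot: [0.0, 0.993, 0.115, 0.0]
contact_force: [0.0, -3.3, 1.8]
gripper_width: 0.004
grasp_force: 2.0
```

{"method": "play_rows", "body": {"linear": [[-0.0001,0.0003,0],[-0.0001,0.0003,0]], "turn": [0,0]}}

```text
time: 14.08
tool_pos: [0.6136, -0.0445, 0.0258]
tool_rot: [0.0, 0.993, 0.115, 0.0]
contact_force: [0.5, -4.1, 1.4]
gripper_width: 0.002
grasp_force: 2.2
```

{"method": "play_rows", "body": {"linear": [[-0.0001,0.0003,0],[-0.0001,0.0003,0]], "turn": [0,0]}}

```text
time: 14.32
tool_pos: [0.6134, -0.0438, 0.0258]
tool_rot: [0.0, 0.993, 0.115, 0.0]
contact_force: [-0.3, -4.5, 2.1]
gripper_width: -0.002
grasp_force: 2.2
```

{"method": "play_rows", "body": {"linear": [[-0.0001,0.0004,0],[-0.0001,0.0004,0]], "turn": [0,0]}}

```text
time: 14.58
tool_pos: [0.6132, -0.0431, 0.0258]
tool_rot: [0.0, 0.993, 0.115, 0.0]
contact_force: [1.0, -3.4, 0.7]
gripper_width: -0.001
grasp_force: 2.3
```

{"method": "play_rows", "body": {"linear": [[-0.0001,0.0004,0],[-0.0001,0.0004,0]], "turn": [0,0]}}

```text
time: 14.82
tool_pos: [0.613, -0.0425, 0.0258]
tool_rot: [0.0, 0.993, 0.115, 0.0]
contact_force: [0.8, -6.4, 0.8]
gripper_width: 0.001
grasp_force: 3.0
```

```bash
python3 - <<'E'
from bar import *
p=np.load("pose.npy"); s=state(); print("tcp",w2c(p,s["tool_pos"]).round(4),s["contact_force"].round(2))
save("p2_wrist.png",grab_frame("wrist"))
cv2.imwrite("pics/p2.png",cv2.resize(cv2.imread("pics/p2_wrist.png")[200:300,0:160],(800,500),interpolation=cv2.INTER_CUBIC))
E
```

```text
tcp [[-0.0001 -0.0572  0.0258]] [ 0.79 -6.35  0.79]
```

View pics/p2.png

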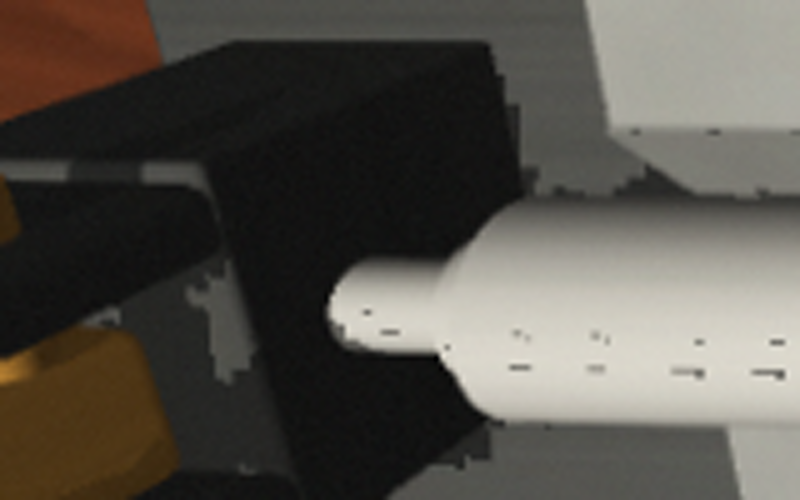

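The bar now hides the nose and its end meets the pin head at crop (445,310). The force has jumped to 6.4 N, which is the solid face. A little more to seat it.

{"method": "play_rows", "body": {"linear": [[0,0.0003,0],[0,0,0]], "turn": [0,0]}}

```text
time: 15.12
tool_pos: [0.6131, -0.0425, 0.0258]
tool_rot: [0.001, 0.993, 0.115, 0.0]
contact_force: [0.9, -6.5, 0.3]
gripper_width: 0.001
grasp_force: 3.1
```

{"method": "play_rows", "body": {"linear": [[-0.0001,0.0004,0],[0,0,0]], "turn": [0,0]}}

```text
time: 15.38
tool_pos: [0.6131, -0.0424, 0.0258]
tool_rot: [0.001, 0.993, 0.115, 0.0]
contact_force: [1.0, -7.0, 0.7]
gripper_width: -0.001
grasp_force: 3.7
```

{"method": "play_rows", "body": {"linear": [[0,0.0003,0],[0,0,0]], "turn": [0,0]}}

```text
time: 15.62
tool_pos: [0.6131, -0.0424, 0.0259]
tool_rot: [0.001, 0.993, 0.115, 0.0]
contact_force: [2.0, -8.2, 1.0]
gripper_width: 0.002
grasp_force: 4.1
```

{"method": "play_rows", "body": {"linear": [[0,0.0003,0],[0,0,0],[0.0003,-0.001,0],[0.001,-0.004,0],[0.002,-0.008,0],[0,0,0.03],[0,0,0.05],[0,0,0.05]], "turn": [0,0,0,0,0,0,0,0]}}

```text
time: 16.62
tool_pos: [0.6154, -0.0536, 0.1562]
tool_rot: [-0.001, 0.993, 0.115, -0.001]
contact_force: [0.6, -0.1, -1.1]
gripper_width: -0.002
grasp_force: 0.0
```

{"method": "play_rows", "body": {"linear": [[0,0,0.045],[-0.01,0.04,0.01],[0,0,0]], "turn": [0,0,0]}}

```text
time: 17.0
tool_pos: [0.6063, -0.0121, 0.2123]
tool_rot: [-0.0, 0.993, 0.117, 0.001]
contact_force: [0.0, 0.7, -0.9]
gripper_width: 0.004
grasp_force: 0.0
```

```bash
python3 - <<'E'
from bar import *
im=bar(.034); save("c1.png",im)
p=np.load("pose.npy"); cs=[];obs=[]
for n in("wrist","top","side"):
    c=cam(n)
    if n!="wrist": save("c1_"+n+".png",grab_frame(n))
    for t in("clamp_tip","clamp_arm","foot"):
        for r in trace(n,t)[:1]:
            ys,xs=np.nonzero(r["region"]); print(n,t,round(r["p"],2),np.round(r["location"],1),[xs.min(),xs.max(),ys.min(),ys.max()])
    for th in (1.3,1.5,1.7):
        d=np.array([0,-np.cos(th),np.sin(th)]);m=np.array([0,np.sin(th),np.cos(th)]);h=np.array([0,.085,.062])
        print(n,th,"tip,end,foot",proj(c,c2w(p,[h+.088*d+.005*m,h+.1*d,h+.065*d-.021*m])).round(0).tolist())
a=im[:260,:320]; b=cv2.cvtColor(cv2.imread("pics/c1_side.png"),cv2.COLOR_BGR2RGB)[160:260,270:390]
o=np.zeros((600,800,3),np.uint8); o[:520,:440]=cv2.resize(a,(640,520))[:,:440]; o[:300,440:800]=cv2.resize(b,(360,300)); save("c1c.png",o)
E
```

```text
17.0 tcp [[ 2.000e-04 -2.610e-02  2.123e-01]] [ 0.03  0.69 -0.88]
0.84 [[244.0, 185.5], [333.0, 185.5], [288.8, 184.1]] [[0.0008, 0.0594, 0.034], [0.0011, -0.0427, 0.034], [0.0026, 0.0078, 0.034]]
wrist clamp_tip 0.77 [175.7 212.6] [np.int64(139), np.int64(221), np.int64(183), np.int64(237)]
wrist clamp_arm 0.75 [172.8 210.1] [np.int64(139), np.int64(221), np.int64(183), np.int64(238)]
wrist foot 0.6 [194.5 210.7] [np.int64(178), np.int64(202), np.int64(199), np.int64(219)]
wrist 1.3 tip,end,foot [[195.0, 219.0], [201.0, 224.0], [231.0, 208.0]]
wrist 1.5 tip,end,foot [[172.0, 220.0], [172.0, 225.0], [215.0, 210.0]]
wrist 1.7 tip,end,foot [[150.0, 219.0], [145.0, 225.0], [197.0, 211.0]]
top clamp_tip 0.57 [280.2 220. ] [np.int64(274), np.int64(288), np.int64(214), np.int64(228)]
top clamp_arm 0.72 [279.6 219.6] [np.int64(274), np.int64(288), np.int64(214), np.int64(229)]
top 1.3 tip,end,foot [[298.0, 217.0], [302.0, 215.0], [309.0, 216.0]]
top 1.5 tip,end,foot [[288.0, 220.0], [291.0, 218.0], [303.0, 218.0]]
top 1.7 tip,end,foot [[279.0, 222.0], [280.0, 221.0], [296.0, 219.0]]
side clamp_tip 0.57 [262.7 236.4] [np.int64(250), np.int64(273), np.int64(221), np.int64(252)]
side clamp_arm 0.57 [314.7 196.4] [np.int64(309), np.int64(323), np.int64(175), np.int64(225)]
side 1.3 tip,end,foot [[318.0, 174.0], [318.0, 167.0], [318.0, 184.0]]
side 1.5 tip,end,foot [[318.0, 177.0], [318.0, 170.0], [318.0, 184.0]]
side 1.7 tip,end,foot [[318.0, 183.0], [318.0, 175.0], [318.0, 185.0]]
```

View pics/c1c.png

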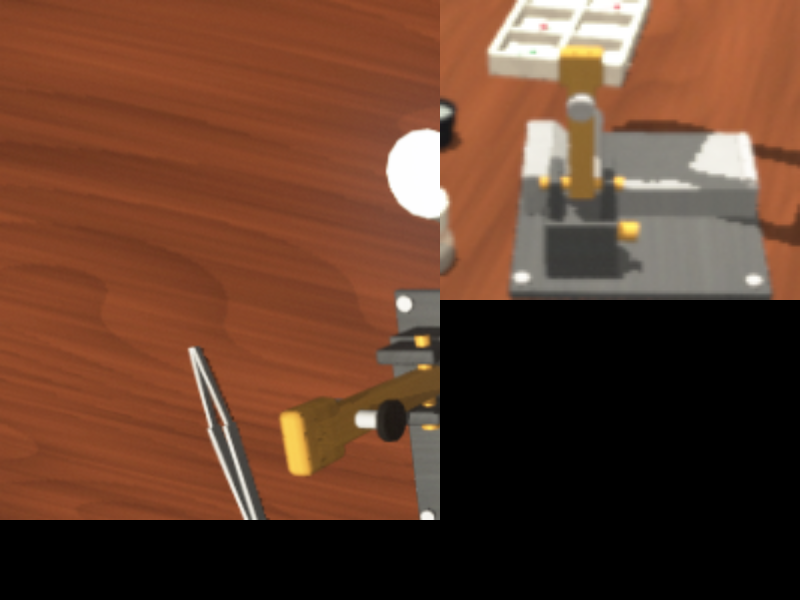

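The bar's end is home at cradle y ≈ 58. The clamp leans back, with its tip at wrist pixel (145,221), so θ ≈ 1.70. A round spring head on the arm's back at side crop (580,105) means I must push only on the end plate. I turn the tool 90° so that the finger section along the arm is 22 mm.

```bash
cat > arc.py <<'E'
from h import *
p=np.load("pose.npy"); s=state(); q=s["joint_pos"]; print(s["time"],"q1,q6",q[[0,5]].round(3),"tcp c",w2c(p,s["tool_pos"]).round(4))
def wp(th,r):
    return [0,.085-r*np.cos(th)+.005*np.sin(th)+.011,.062+r*np.sin(th)+.005*np.cos(th)]
W=[[0,.135,.215],[0,.135,.147],[0,.118,.147]]+[wp(t,.088+.010*(1.57-t)/1.57) for t in np.linspace(1.57,0,17)]
w=c2w(p,W); d=np.diff(np.r_[[s["tool_pos"]],w],axis=0)
for a,b in zip(W,d): print(np.round(a,4),(b*1e3).round(1))
E
python3 arc.py
```

```text
17.65 q1,q6 [-0.146  1.194] tcp c [[-0.0004 -0.028   0.2107]]
[0.    0.135 0.215] [-36.9 158.8   4.3]
[0.    0.135 0.147] [  0.   0. -68.]
[0.    0.118 0.147] [  3.9 -16.5   0. ]
[0.     0.1009 0.15  ] [  3.9 -16.6   3. ]
[0.     0.0922 0.1507] [ 2.  -8.5  0.7]
[0.     0.0834 0.1505] [ 2.  -8.6 -0.2]
[0.     0.0746 0.1494] [ 2.  -8.6 -1.1]
[0.     0.0659 0.1475] [ 2.  -8.5 -1.9]
[0.     0.0574 0.1447] [ 1.9 -8.3 -2.8]
[0.     0.0491 0.141 ] [ 1.9 -8.  -3.7]
[0.     0.0412 0.1366] [ 1.8 -7.7 -4.5]
[0.     0.0337 0.1313] [ 1.7 -7.3 -5.3]
[0.     0.0268 0.1252] [ 1.6 -6.8 -6. ]
[0.     0.0204 0.1185] [ 1.5 -6.2 -6.7]
[0.     0.0147 0.1111] [ 1.3 -5.6 -7.4]
[0.     0.0097 0.1031] [ 1.1 -4.9 -8. ]
[0.     0.0055 0.0947] [ 1.  -4.1 -8.5]
[0.     0.0021 0.0858] [ 0.8 -3.3 -8.9]
[ 0.     -0.0004  0.0765] [ 0.6 -2.4 -9.3]
[ 0.    -0.002  0.067] [ 0.4 -1.5 -9.5]
```

{"method": "play_rows", "body": {"linear": [[-0.002,0.01,0.002],[-0.004,0.018,0.001],[-0.005,0.022,0.001],[-0.005,0.022,0],[-0.005,0.022,0],[-0.005,0.022,0],[-0.005,0.022,0],[-0.006,0.021,0]], "turn": [10,10,10,10,10,10,10,10]}}

```text
time: 18.65
tool_pos: [0.5689, 0.1458, 0.2148]
tool_rot: [0.0, 0.685, 0.729, 0.0]
contact_force: [-1.2, 0.9, -0.2]
gripper_width: -0.001
grasp_force: 0.0
```

{"method": "play_rows", "body": {"linear": [[0,0,0],[0,0,-0.02],[0,0,-0.025],[0,0,-0.018],[0,0,-0.005],[0,0,0]], "turn": [10,0,0,0,0,0]}}

```text
time: 19.4
tool_pos: [0.5691, 0.1449, 0.1464]
tool_rot: [-0.0, 0.621, 0.784, -0.0]
contact_force: [-0.6, 0.1, -0.1]
gripper_width: -0.002
grasp_force: 0.0
```

```bash
python3 - <<'E'
from h import *
p=np.load("pose.npy"); s=state(); q=s["tool_rot"]; print(s["time"],w2c(p,s["tool_pos"]).round(4),np.degrees(2*np.arctan2(q[2],q[1]))-np.degrees(p[2]),s["contact_force"].round(2))
save("c2.png",cv2.resize(grab_frame("side")[120:280,230:430],(750,600)))
E
```

```text
19.4 [[-1.000e-04  1.353e-01  1.464e-01]] 89.97812331395026 [-0.65  0.09 -0.07]
```

View pics/c2.png

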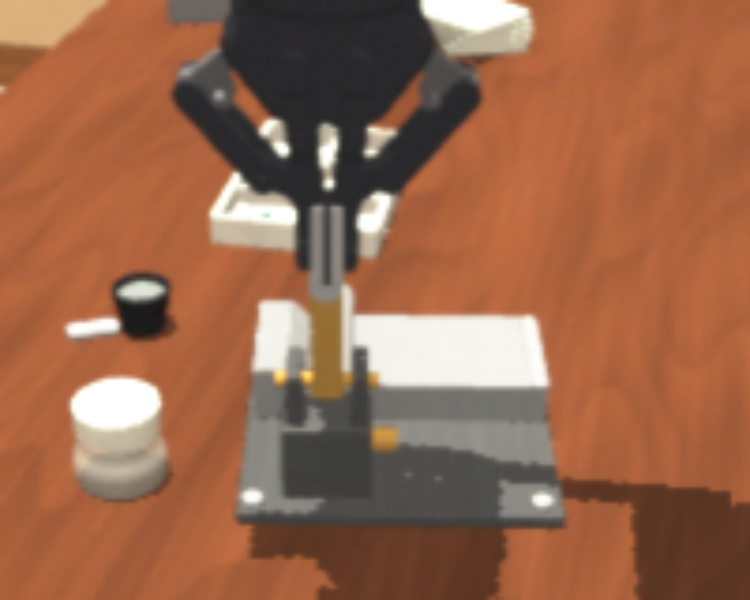

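The closed fingers, with tips at (327,290), stand behind the upright clamp arm on its centre line. I start pushing.

{"method": "play_rows", "body": {"linear": [[0.002,-0.007,0],[0.002,-0.007,0],[0.001,-0.004,0],[0.001,-0.004,0],[0.001,-0.004,0.001],[0.001,-0.004,0.001],[0.001,-0.004,0.001]], "turn": [0,0,0,0,0,0,0]}}

```text
time: 20.32
tool_pos: [0.5778, 0.1123, 0.1494]
tool_rot: [-0.001, 0.621, 0.784, 0.001]
contact_force: [-0.5, 6.1, -4.0]
gripper_width: 0.003
grasp_force: 2.6
```

```bash
python3 arc.py | head -1; python3 -c "
from h import *; print(state()['contact_force'])"
```

```text
20.325 q1,q6 [ 0.064 -0.168] tcp c [[0.0009 0.1015 0.1494]]
[-0.5460445   6.14602605 -3.99196959]
```

{"method": "play_rows", "body": {"linear": [[0.001,-0.0043,0.0004],[0.001,-0.0043,0.0003],[0.001,-0.0043,0],[0.001,-0.0043,-0.0002],[0.001,-0.0043,-0.0005],[0.001,-0.0043,-0.0006],[0.001,-0.0043,-0.0009],[0.001,-0.0043,-0.001]], "turn": [0,0,0,0,0,0,0,0]}}

```text
time: 21.32
tool_pos: [0.5852, 0.0782, 0.1463]
tool_rot: [-0.002, 0.621, 0.784, 0.001]
contact_force: [-0.4, 5.8, -1.2]
gripper_width: 0.0
grasp_force: 2.5
```

{"method": "play_rows", "body": {"linear": [[0.001,-0.0042,-0.0014],[0.001,-0.0041,-0.0014],[0.001,-0.004,-0.0018],[0.0009,-0.004,-0.0019],[0.0009,-0.0039,-0.0022],[0.0009,-0.0038,-0.0023],[0.0009,-0.0037,-0.0026],[0.0008,-0.0036,-0.0027]], "turn": [0,0,0,0,0,0,0,0]}}

```text
time: 22.32
tool_pos: [0.5929, 0.0468, 0.1306]
tool_rot: [-0.002, 0.621, 0.784, 0.001]
contact_force: [-1.1, 5.9, 0.8]
gripper_width: 0.0
grasp_force: 2.4
```

```bash
python3 - <<'E'
from h import *
p=np.load("pose.npy"); s=state(); t=w2c(p,s["tool_pos"])[0]; print(s["time"],t.round(4),s["contact_force"].round(2))
c=t-[0,.011,0]; v=np.array([.085-c[1],c[2]-.062]); r=np.hypot(*v); a=np.arctan2(v[1],v[0])-np.arcsin(.005/r); print("corner r",r,"theta",a)
E
```

```text
22.325 [0.0006 0.0343 0.1306] [-1.09  5.9   0.78]
corner r 0.09230171655566491 theta 0.7842844262355706
```

{"method": "play_rows", "body": {"linear": [[0.0008,-0.0034,-0.003],[0.0008,-0.0034,-0.003],[0.0008,-0.0031,-0.0033],[0.0007,-0.0031,-0.0034],[0.0007,-0.0028,-0.0037],[0.0006,-0.0028,-0.0037],[0.0006,-0.0025,-0.004],[0.0005,-0.0024,-0.004]], "turn": [0,0,0,0,0,0,0,0]}}

```text
time: 23.32
tool_pos: [0.5991, 0.0226, 0.1032]
tool_rot: [-0.001, 0.621, 0.784, 0.001]
contact_force: [-1.6, 4.9, 2.7]
gripper_width: 0.001
grasp_force: 2.3
```

{"method": "play_rows", "body": {"linear": [[0.0005,-0.002,-0.0042],[0.0005,-0.002,-0.0043],[0.0004,-0.0017,-0.0044],[0.0004,-0.0016,-0.0045]], "turn": [0,0,0,0]}}

```text
time: 23.82
tool_pos: [0.6011, 0.0142, 0.0854]
tool_rot: [0.0, 0.621, 0.784, 0.0]
contact_force: [-0.5, 3.0, 3.8]
gripper_width: 0.001
grasp_force: 2.2
```

```bash
cat > th.py <<'E'
from h import *
p=np.load("pose.npy"); s=state(); t=w2c(p,s["tool_pos"])[0]; print(s["time"],t.round(4),s["contact_force"].round(2))
c=t-[0,.011,0]; v=np.array([.085-c[1],c[2]-.062]); r=np.hypot(*v); a=np.arctan2(v[1],v[0])-np.arcsin(.005/r); print("corner r",r,"theta",a)
E
python3 th.py
```

```text
23.825 [0.0012 0.0007 0.0854] [-0.51  2.97  3.78]
corner r 0.09812876643142113 theta 0.1897294489986032
```

{"method": "play_rows", "body": {"linear": [[0.0002,-0.0006,-0.002],[0.0001,-0.0005,-0.002],[0.0001,-0.0004,-0.002],[0.0001,-0.0003,-0.002],[0.0001,-0.0003,-0.0015]], "turn": [0,0,0,0,0]}}

```text
time: 24.45
tool_pos: [0.6015, 0.0123, 0.0759]
tool_rot: [0.0, 0.621, 0.784, -0.0]
contact_force: [-0.7, 2.1, 3.6]
gripper_width: -0.002
grasp_force: 2.2
```

{"method": "play_rows", "body": {"linear": [[0,-0.0001,-0.001],[0,-0.0001,-0.001],[0,-0.0001,-0.001],[0,-0.0001,-0.001]], "turn": [0,0,0,0]}}

```text
time: 24.95
tool_pos: [0.6016, 0.0119, 0.0724]
tool_rot: [0.0, 0.621, 0.784, 0.0]
contact_force: [-1.2, 2.3, 6.6]
gripper_width: -0.002
grasp_force: 3.1
```

```bash
python3 th.py
```

```text
24.95 [ 0.0012 -0.0017  0.0724] [-1.22  2.27  6.61]
corner r 0.09821975571729594 theta 0.05530391752581442
```

{"method": "play_rows", "body": {"linear": [[0,0,-0.001],[0,0,-0.001],[0,0,-0.001],[0,0,-0.001]], "turn": [0,0,0,0]}}

```text
time: 25.45
tool_pos: [0.6018, 0.0116, 0.0688]
tool_rot: [0.001, 0.621, 0.784, -0.0]
contact_force: [-1.8, 1.1, 7.2]
gripper_width: 0.001
grasp_force: 4.0
```

{"method": "play_rows", "body": {"linear": [[0,0,-0.0005],[0,0,-0.0005],[0,0,0]], "turn": [0,0,0]}}

```text
time: 25.82
tool_pos: [0.6018, 0.0115, 0.068]
tool_rot: [0.001, 0.621, 0.784, -0.0]
contact_force: [-2.1, 1.7, 7.8]
gripper_width: 0.003
grasp_force: 4.0
```

```bash
python3 th.py
```

```text
25.825 [ 0.0012 -0.0021  0.068 ] [-2.12  1.73  7.78]
corner r 0.0982644814443518 theta 0.009710444222059973
```

{"method": "play_rows", "body": {"linear": [[0,0,-0.0005],[0,0,-0.0006],[0,0,0]], "turn": [0,0,0]}}

```text
time: 26.2
tool_pos: [0.6018, 0.0115, 0.0671]
tool_rot: [0.001, 0.621, 0.784, -0.0]
contact_force: [-3.1, 1.2, 8.7]
gripper_width: 0.003
grasp_force: 4.5
```

```bash
python3 th.py
```

```text
26.2 [ 0.0012 -0.0021  0.0671] [-3.1   1.17  8.69]
corner r 0.09825484221168564 theta 0.0005592311896720284
```

Arm level by geometry, and the 8.7 N matches the expected 9.1 N. I lift straight off.

{"method": "play_rows", "body": {"linear": [[0,0,0.001],[0,0,0.003],[0,0,0.01],[0,0,0.03],[0,0,0.04],[0,0,0.04],[-0.03,-0.03,0.03],[0,0,0]], "turn": [0,0,0,0,0,0,0,0]}}

```text
time: 27.2
tool_pos: [0.5721, -0.0194, 0.2239]
tool_rot: [0.003, 0.622, 0.783, 0.001]
contact_force: [0.3, 0.3, 0.0]
gripper_width: 0.003
grasp_force: 0.0
```

```bash
python3 - <<'E'
from h import *
p=np.load("pose.npy"); s=state(); print(s["time"],w2c(p,s["tool_pos"]).round(3),s["contact_force"].round(2))
c=cam("wrist"); a=grab_frame("wrist"); b=grab_frame("side")
print("bar",[ (round(r["p"],2),np.nonzero(r["region"])[1].min(),np.nonzero(r["region"])[1].max(),np.nonzero(r["region"])[0].min(),np.nonzero(r["region"])[0].max()) for r in trace("wrist","bar")[:1]])
print("pred bar ends/tip/pinface",proj(c,c2w(p,[[0,.058,.034],[0,-.042,.034],[0,-.003,.067]])).round(0).tolist())
o=np.zeros((600,800,3),np.uint8); o[:300,:480]=cv2.resize(a,(480,300)); o[300:,:480]=cv2.resize(b[150:275,240:440],(480,300)); save("f.png",o[:,:480])
save("fw.png",a)
E
```

```text
27.2 [[-0.035 -0.025  0.224]] [0.32 0.29 0.  ]
bar [(0.66, np.int64(336), np.int64(355), np.int64(112), np.int64(199))]
pred bar ends/tip/pinface [[348.0, 110.0], [346.0, 197.0], [350.0, 170.0]]
```

View pics/f.png

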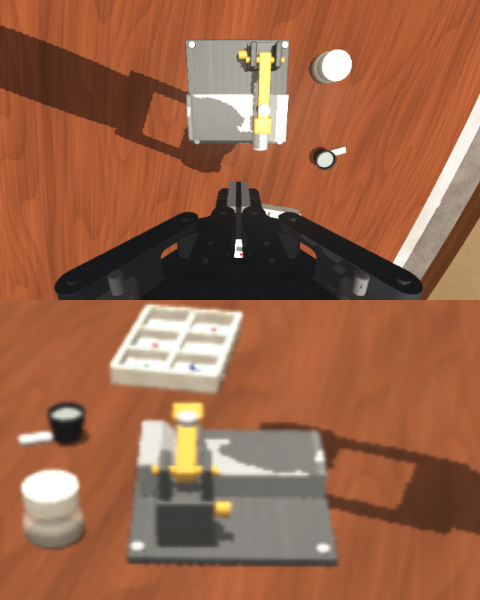

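The clamp lies level over the bar, from (263,60) to (262,135) in the upper picture. The bar end is still at the stop, the bystanders have not moved, and the robot is clear. I'm handing in.

```bash
python3 -c "
from plant import *
print(job_done())"
```

```text
the job is handed in; nothing more can be done
None
```

The job is handed in at about 27 s: the bar was rolled into the vee and pressed home on the stop pin (about 8 N at the wrist), and the clamp arm was left level on it, with the robot clear and nothing else moved.

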